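# Crank the sample rack to the green flag

## Robot

A 6-joint arm with a two-finger parallel gripper is mounted at the origin on a cart in front of the work surface, level with it; the furniture and walls round the work are solid. World frame = base frame: x ahead of the robot, y to its left, z up, the work surface at z = 0. Lengths are in mm, angles in rad, forces in N, time in s.
With the tool pointing down it reaches from about 375 to 825 mm from the base axis. Payload 5.5 kg.
Tool frame: the origin (TCP) lies between the finger pads; the fingertips stand arm.tip_extent ahead of it and the grasp point (between the pads) is the TCP (arm.tip_extent is the distance from the TCP to the fingertips, in mm); z points along the fingers, y is the direction in which the jaws open and shut (so a half turn about z gives the same grasp; the last joint's range is limited). The gripper opens to 85 mm and grips with 20 to 120 N. Pads are 22 mm wide; open, the fingers measure 114 mm over their backs; the gripper's body (76 mm by 85 mm) begins 54 mm behind the grasp point. The pads swing forward as they close: fully open they stand 13 mm farther back than shut.
Start: joints at [-1.32, 0.314, -0.047, 1.21, 0, 1.571], TCP at [148.904, -581.225, 250.299] pointing down, gripper open.
Joint ranges: [-2.67, 2.67], [-0.69, 1.73], [-1.03, 1.25], [-2.08, 2.16], [-1.42, 1.45], [-3.14, 3.14]. Speed limits (rad/s): [2.39, 2.39, 3.01, 3.14, 3.14, 3.14].

## Interface

Orientations are given as a unit quaternion [x, y, z, w].
In Python, from workcell import arm, grab_frame, ticket gives the robot as it stands. Calls block until the motion is done:
- arm.move_ptp(position, orientation): joint-space move of the TCP to a pose.
- arm.move_l(position, rotation=None, speed=150, stop_force=None): straight line of the TCP; rotation=None keeps the orientation; speed is the mean speed in mm/s. With stop_force (N) it stops when the force on the tool has changed by that much, and returns True; else False.
- arm.set_joints(angles): joint-space move.
- arm.let_go() and arm.grasp(strength=None): open the fingers fully, or close them until they stop; strength is the grip in N (None keeps the last).
- arm.sleep(seconds).
- arm.ik(position, orientation): joint angles nearest the present ones, or None.
- arm.get_state(): the state.
- grab_frame(name): name is "scene" or "top" or "wrist"; returns a dict with "frame" (480x640x3 uint8, red, green, blue), "z_map" (480x640 float32, mm along the optical axis (not along the pixel's ray), 0 where there is no reading), "fov_y" (degrees; the focal length in pixels is half the picture's height over the tangent of half this angle, whatever the lens; pixels are square), "cx", "cy" (the principal point, pixels), "pose" (4x4, takes a point from camera to world coordinates); the wrist camera has in their place "mount" (4x4, takes a point from camera to tool coordinates, whose origin is the TCP and whose axes are the flange's). Camera axes: x right, y down, z forward; pixel columns grow to the right and rows downward; lengths in mm; the calibration is good to about 2 mm. A picture is of the moment at which its call begins: read the wrist's pose just before it.
A pose or a line that the arm cannot do raises arm.IKError and nothing moves.
- ticket.finish_job(): hands the job in, once; it reports no verdict.
The state is a dict: "time": time; "qpos": joint angles; "dq": joint speeds; "joint_efforts": joint torques, N m; "tcp_pos": TCP position; "tcp_rot": TCP orientation; "contact_force": force on the tool from outside, world axes, zero at the start; "torque": the same for the moment, N m; "opening": finger opening in mm.
Only numpy, scipy, OpenCV 4.12 (cv2) and the standard library are available. Lean on these libraries where they do the work, as an engineer would, in place of code of your own. Each camera call takes 0.05 s, during which the arm holds its last target. There are 200 camera calls.

## Task

The yellow tube rack rides on a hand-cranked transfer stage. Take the crank by its black handle and wind it, several full turns, until the carriage's pointer stands at the green flag (not the red one), then let go. Move the carriage only with the crank, and keep the crank seated on its square shaft end: it is only pushed on and lifts off if pulled up.

Things in the scene. Friction and masses are not known exactly. Their poses are not given: they have to be found in the camera images.
- crank_grip (a point): Centre of the crank's upright black handle, 45 mm from the shaft axis: a round sleeve, 20 mm across, 55 mm tall, that spins freely on its pin, so a gripper can keep its heading while the crank turns. Steel crank arm and hub from 34 mm below. The crank (some 0.2 kg) is loose: its 22 mm tall hub sits by gravity over the square shaft end with 1 mm play. x axis from handle to shaft axis, z up.
- shaft_end (a point): Middle of the top of the upright 16 mm square shaft end on the grey drive head, on the axis the crank turns about; fixed, 82 mm above the table, 29 mm below the handle's centre; -y axis along the bed, away from the head. Turning takes 0.12 N m. Clockwise from above drives the carriage away from the head, counter-clockwise towards it, 25 mm a turn; hard ends 3.8 turns from the start.
- carriage: Aluminium carriage, 104 x 50 mm, that carries the yellow tube rack (112 x 46 mm, its top 72 mm above the table) along the bed. Origin in the middle of its underside, 32 mm above the table, in line with the black pointer that juts out of its side towards the flags; y axis along the bed towards the drive head. Starts at mid travel, 162 mm from the shaft axis.
- green_flag: Green flag: 22 x 18 mm plate on a thin post with a dark foot, 49 mm tall, fixed on the white scale ledge, 80 mm to the side of the bed's middle line. Origin in the middle of the foot's underside. It stands 60 to 80 mm along the bed from the carriage's start, on either side; a red flag of the same shape stands on the other side.
Things that resemble listed ones, but are neither listed nor needed, are in the scene too. What is shaped like the part that bears crank_grip but white is not meant.

How it is judged:
By the outcome, as a careful person would: the job done as asked, in the order asked, and still so for the second after the job is handed in, with the robot touching nothing.
It also fails if it takes over 64 s, if anything falls off the work surface, if the arm or the gripper's body presses on something with over 40 N, if the wrist force passes 120 N, or if a joint passes its speed limit or range.

## Working session

There is one attempt and no reset: what is moved stays moved. The work goes in short steps, each a Python script; the robot and the scene stay as the last script left them, time stands still between calls to the robot, and variables do not carry over. Pictures are saved under pics/ and viewed, about 8 in all and at most 12, crops included, and the job is handed in when it is done.

```bash
mkdir -p pics; ls; python3 - <<'E'
from workcell import arm, grab_frame
import cv2,numpy as np
print(arm.get_state(),arm.tip_extent)
for n in("scene","top"):
    f=grab_frame(n); cv2.imwrite(f"pics/{n}0.png",f["frame"][:,:,::-1]); print(n,f["fov_y"],f["cx"],f["cy"],f["pose"])
    np.savez(f"pics/{n}0.npz",**f)
E
```

```text
pics
{'time': 0.0, 'qpos': array([-1.31999230e+00,  3.14237365e-01, -4.80432399e-02,  1.21020516e+00,
       -2.60567478e-05,  1.57082666e+00]), 'dq': array([ 9.42050996e-04, -7.76823750e-04, -1.13198658e-03,  3.83833969e-04,
        1.44438487e-03,  8.51519432e-05]), 'joint_efforts': array([ 3.96938149e-04, -5.39588714e+01,  3.39749694e+01,  1.89847505e-02,
       -3.26930751e-05, -4.28276635e-06]), 'tcp_pos': array([ 148.77014123, -580.71575945,  249.44345096]), 'tcp_rot': array([ 9.92149008e-01,  1.25058519e-01, -1.18590992e-04, -8.36456096e-04]), 'contact_force': array([-0.46118077, -1.61127255, -0.48866165]), 'torque': array([ 0.03210771, -0.00143154, -0.02511364]), 'opening': 85.49076966749668} 19.0
scene 45.78840670788182 318.69718611183674 239.25635221243033 [[ 5.17647377e-01  6.78011779e-01 -5.21863220e-01  9.87643752e+02]
 [ 8.55589781e-01 -4.12133968e-01  3.13227902e-01 -3.47939904e+02]
 [-2.70535249e-03 -6.08642441e-01 -7.93440017e-01  7.96706004e+02]
 [ 0.00000000e+00  0.00000000e+00  0.00000000e+00  1.00000000e+00]]
top 45.6975113717411 323.55604642572894 227.0450110760398 [[-3.76244292e-03 -9.89987432e-01  1.41105379e-01  4.43539335e+02]
 [-9.99866906e-01  5.96439901e-03  1.51853737e-02 -8.92487779e+01]
 [-1.58749379e-02 -1.41029464e-01 -9.89878112e-01  9.40273006e+02]
 [ 0.00000000e+00  0.00000000e+00  0.00000000e+00  1.00000000e+00]]
```

View pics/scene0.png

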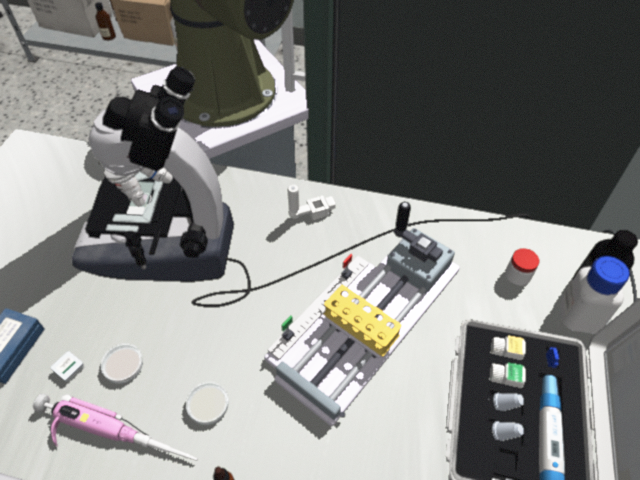

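View pics/top0.png

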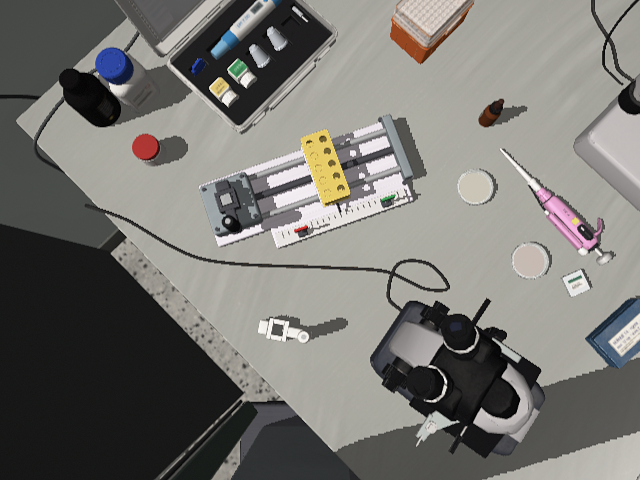

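Scene: crank at the near head (top ≈ (230,222)), white decoy crank at (285,330), red flag (302,231) head side, green flag (388,199) far side. So I need clockwise turns. Measuring next.

```bash
cat >h.py <<'E'
import numpy as np,cv2
def load(n): return dict(np.load(f"pics/{n}.npz"))
def foc(f): return 240/np.tan(np.radians(float(f["fov_y"])/2))
def ray(f,u,v,z,pose=None):
    P=f["pose"] if pose is None else pose
    d=P[:3,:3]@np.array([(u-f["cx"])/foc(f),(v-f["cy"])/foc(f),1]); o=P[:3,3]
    return o+d*(z-o[2])/d[2]
def cloud(f,pose=None):
    P=f["pose"] if pose is None else pose
    v,u=np.mgrid[:480,:640]; d=f["z_map"].astype(float)
    c=np.stack([(u-f["cx"])/foc(f)*d,(v-f["cy"])/foc(f)*d,d],-1)
    return c@P[:3,:3].T+P[:3,3]
def hsv(f): return cv2.cvtColor(f["frame"],cv2.COLOR_RGB2HSV)
E
python3 - <<'E'
from h import *
for n,(u0,u1,v0,v1) in {"top0":(190,420,100,260),"scene0":(255,470,190,430)}.items():
    f=load(n);C=cloud(f);H=hsv(f);box=np.zeros((480,640),bool);box[v0:v1,u0:u1]=1
    box&=f["z_map"]>0
    h,s,v=H[...,0],H[...,1],H[...,2];z=C[...,2]
    M={"yellow":(h>18)&(h<32)&(s>120)&(z>66)&(z<80),"green":(h>50)&(h<80)&(s>120),"red":((h<8)|(h>172))&(s>140),"handle":(v<70)&(z>120),"handletop":(v<90)&(z>133)}
    for k,m in M.items():
        m=m&box;p=C[m]
        if len(p)==0: print(n,k,0);continue
        vv,uu=np.nonzero(m)
        print(n,k,len(p),"px",uu.mean().round(1),vv.mean().round(1),"med",np.median(p,0).round(1),"min",p.min(0).round(1),"max",p.max(0).round(1))
        if k=="yellow":
            r=cv2.minAreaRect(p[:,:2].astype(np.float32));print(r,cv2.boxPoints(r).round(1).tolist())
f=load("top0")["frame"]
cv2.imwrite("pics/crop1.png",cv2.resize(f[110:255,190:420,::-1],None,fx=3.4,fy=3.4,interpolation=cv2.INTER_CUBIC))
E
```

```text
top0 yellow 1633 px 325.0 166.4 med [662.9 -78.5  72.2] min [ 604.9 -115.7   67.2] max [722.7 -40.9  77.2]
((663.7041625976562, -78.32049560546875), (112.44961547851562, 46.04509353637695), 19.384824752807617) [[603.0, -75.30000305175781], [618.2999877929688, -118.69999694824219], [724.4000244140625, -81.4000015258789], [709.0999755859375, -37.900001525878906]]
top0 green 37 px 387.8 197.9 med [ 613.2 -176.2   67.5] min [ 608.8 -186.    58.2] max [ 618.1 -166.2   70.8]
top0 red 37 px 301.2 228.7 med [565.5 -41.   67.9] min [561.8 -50.2  56.5] max [569.4 -31.6  72.4]
top0 handle 126 px 229.3 222.6 med [564.9  57.4 135.1] min [557.4  51.  120.4] max [577.1  68.9 141. ]
top0 handletop 97 px 227.9 221.9 med [566.1  59.7 135.9] min [558.   51.6 133.1] max [575.4  68.9 141. ]
scene0 yellow 1504 px 361.5 316.4 med [665.  -82.3  72.2] min [ 604.5 -117.5   68. ] max [720.4 -44.5  76.8]
((662.0919189453125, -80.02348327636719), (111.71408081054688, 46.61991500854492), 20.006057739257812) [[601.5999755859375, -77.19999694824219], [617.5999755859375, -121.0], [722.5999755859375, -82.80000305175781], [706.5999755859375, -39.0]]
scene0 green 43 px 286.4 322.8 med [ 613.3 -179.2   66.2] min [ 610.1 -186.8   57.1] max [ 617.3 -170.8   72.3]
scene0 red 40 px 346.9 260.4 med [565.5 -43.1  66.2] min [561.3 -50.7  55.7] max [569.5 -33.1  71. ]
scene0 handle 108 px 403.4 210.9 med [570.6  53.5 130.9] min [561.3  48.6 120. ] max [575.8  63.8 139.5]
scene0 handletop 50 px 404.1 207.7 med [569.6  54.7 136.1] min [560.   50.5 133. ] max [574.8  66.3 139.5]
```

View pics/crop1.png

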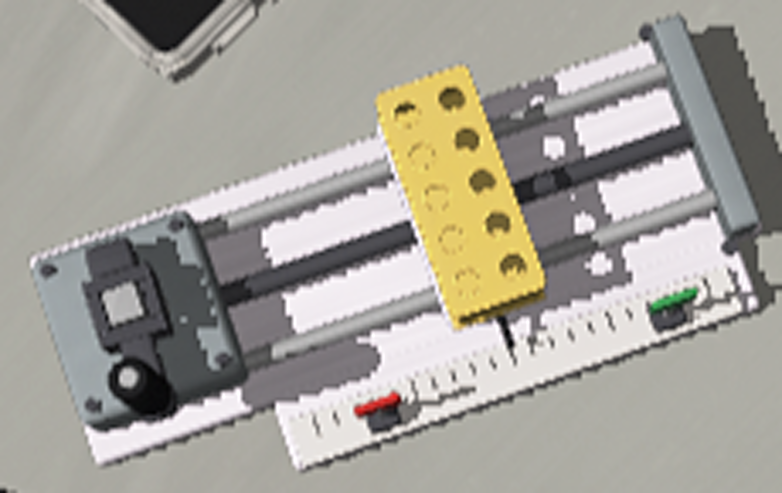

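Top crop: shaft tip square at full-picture (226.8,198.8), handle top (228,222), pointer (340,209) and green flag plate (388,198), bed axis consistent at 19.4°. The estimate is shaft ≈ (609,74), handle ≈ (566.5,58), and the green flag 76 mm away (~3.05 turns clockwise). Going above the handle for a close look.

```bash
python3 - <<'E'
from workcell import arm, grab_frame
from h import *
from scipy.spatial.transform import Rotation as R
arm.move_ptp([567,58,230],[1,0,0,0])
arm.sleep(.3)
s=arm.get_state(); f=grab_frame("wrist"); print(s["time"],s["qpos"],s["tcp_pos"],s["tcp_rot"],s["contact_force"],s["torque"])
T=np.eye(4);T[:3,:3]=R.from_quat(s["tcp_rot"]).as_matrix();T[:3,3]=s["tcp_pos"]
f["pose"]=T@f["mount"]; np.savez("pics/w1.npz",**f)
cv2.imwrite("pics/w1.png",f["frame"][:,:,::-1])
C=cloud(f);v=hsv(f)[...,2];z=C[...,2]
m=(z>133)&(z<143)&(f["z_map"]>0)&(np.hypot(C[...,0]-567,C[...,1]-58)<25)
p=C[m];print(len(p),p.mean(0),cv2.minEnclosingCircle(p[:,:2].astype(np.float32)) if len(p) else 0)
E
```

```text
4.2167 [ 1.01725391e-01  2.65755970e-01 -1.57717766e-01  1.14736533e+00
 -6.82112107e-06 -3.03960254e+00] [567.00323815  57.87626823 229.9822617 ] [ 9.99999991e-01 -1.32362336e-04 -2.09136121e-05  5.56594085e-06] [-0.62014237 -0.16208106  0.02993367] [-0.02894658  0.02567716  0.00835684]
748 [567.37818731  61.02481181 136.75011392] ((566.43212890625, 61.14653015136719), 9.731528282165527)
```

View pics/w1.png

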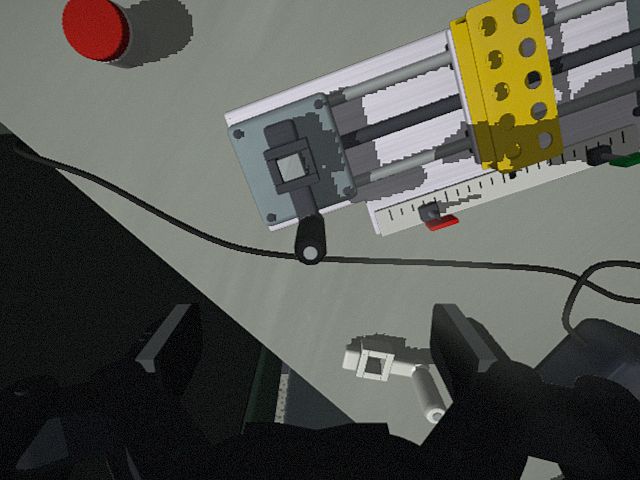

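Wrist view: handle top at (310,253), shaft tip at (289,166), crank seated on it. j6 is near its limit with this heading, so I'll turn the tool 90°. Next: fix the shaft centre, then descend and grip.

```bash
python3 - <<'E'
from workcell import arm
from h import *
w=load("w1");t=load("top0")
for n,f,s,h in(("w",w,(289.5,166),(310,253)),("t",t,(226.8,198.8),(227.7,221.5))):
    print(n,"shaft",ray(f,*s,82),"handle",ray(f,*h,138))
Q=[.70710678,.70710678,0,0]
arm.move_ptp([567,60,200],Q)
print(arm.get_state()["qpos"])
b=arm.move_l([567,60,115],speed=80,stop_force=10)
s=arm.get_state();print(b,s["tcp_pos"],s["contact_force"])
if not b:
    arm.grasp(25); arm.sleep(.3)
    s=arm.get_state();print(s["time"],s["tcp_pos"],s["contact_force"],s["opening"])
E
```

```text
w shaft [609.67861634  75.62327347  82.        ] handle [565.63275961  60.83817797 138.        ]
t shaft [610.64035789  72.51304357  82.        ] handle [566.72967109  60.00030699 138.        ]
[ 1.05453657e-01  2.82262835e-01 -2.05615433e-01  1.08293058e+00
  1.10666539e-05  1.67610909e+00]
False [567.5071527   60.04327559 115.59618674] [ 0.64913841 -0.11829818 -0.24174604]
10.2833 [566.99418068  59.9549369  115.08572713] [-0.5991836   0.54075157  3.07942746] 19.026694020622834
```

```bash
cat >>h.py <<'E'
def wind(arm,C,a0,a1,step=15,z=115.1,speed=70,r=45,verbose=2,fmax=30):
    n=int(np.ceil(abs(a1-a0)/step)); out=[]
    for i,a in enumerate(np.linspace(a0,a1,n+1)[1:]):
        k=np.radians(a); u=np.array([np.cos(k),np.sin(k)])
        arm.move_l([C[0]+r*u[0],C[1]+r*u[1],z],speed=speed)
        s=arm.get_state(); F=s["contact_force"]
        fr=F[:2]@u; ft=F[:2]@[u[1],-u[0]]; out.append((a,fr,ft,F[2]))
        if (i+1)%verbose==0: print(round(a,1),"fr %.1f ft %.1f fz %.1f"%(fr,ft,F[2]),"err",(s["tcp_pos"][:2]-C-r*u).round(1),"z %.1f"%s["tcp_pos"][2],"op %.1f"%s["opening"],"t %.1f"%s["time"])
        if np.linalg.norm(F)>fmax: print("ABORT at",a,F); break
    return out
E
python3 - <<'E'
from workcell import arm
from h import *
wind(arm,np.array([609.7,74.5]),198.8,198.8-120,verbose=1)
E
```

```text
183.8 fr 4.1 ft -2.1 fz 5.9 err [-0.9  0.1] z 115.1 op 19.1 t 10.6
168.8 fr 4.1 ft -2.3 fz 5.5 err [-0.9  0.4] z 115.1 op 19.3 t 10.9
153.8 fr 4.0 ft -1.5 fz 5.6 err [-0.6  0.8] z 115.1 op 19.2 t 11.2
138.8 fr 4.0 ft -0.3 fz 4.7 err [-0.3  0.9] z 115.1 op 19.0 t 11.6
123.8 fr 4.0 ft -0.5 fz 4.7 err [0.  0.8] z 115.2 op 18.9 t 11.9
108.8 fr 5.2 ft 0.2 fz 2.3 err [0.3 0.5] z 115.2 op 18.8 t 12.2
93.8 fr 4.6 ft 0.7 fz 2.9 err [0.5 0.2] z 115.2 op 19.3 t 12.5
78.8 fr 3.6 ft -0.0 fz 1.8 err [ 0.5 -0.1] z 115.2 op 18.9 t 12.8
```

Forces are small. Finishing the first turn, then checking that the carriage follows.

```bash
cat >>h.py <<'E'
A=np.array([.3322,-.9432])
def look(grab_frame,name):
    out={}
    for n in("top","scene"):
        f=grab_frame(n);np.savez(f"pics/{name}_{n}.npz",**f)
        C=cloud(f);H=hsv(f);h,s=H[...,0],H[...,1];z=C[...,2]
        m=(h>18)&(h<32)&(s>120)&(z>66)&(z<78)&(f["z_map"]>0)&(abs(C[...,0]-670)<110)&(abs(C[...,1]+100)<150)
        g=(h>50)&(h<80)&(s>120)&(abs(C[...,0]-613)<20)&(abs(C[...,1]+177)<20)&(z>50)
        c=cv2.minAreaRect(C[m][:,:2].astype(np.float32)); G=np.median(C[g][:,:2],0) if g.any() else np.array([613.2,-176.5])
        print(n,"rack",np.round(c[0],1),np.round(c[1],1),"rack->green along bed %.1f"%((G-c[0])@A), "n",g.sum())
E
python3 - <<'E'
from workcell import arm,grab_frame
from h import *
look(lambda n:load(n+"0"),"ref")
wind(arm,np.array([609.7,74.5]),78.8,198.8-360,verbose=4)
look(grab_frame,"turn1")
f=load("turn1_top")["frame"]
cv2.imwrite("pics/crop2.png",cv2.resize(f[110:255,190:420,::-1],None,fx=3.4,fy=3.4,interpolation=cv2.INTER_CUBIC))
E
```

```text
top rack [663.7 -78.3] [112.4  46. ] rack->green along bed 75.5 n 37
scene rack [662.1 -80. ] [111.7  46.6] rack->green along bed 77.3 n 43
18.8 fr -2.4 ft -0.3 fz 4.6 err [-0.4 -0.7] z 114.9 op 19.4 t 14.1
-41.2 fr -5.2 ft -0.9 fz 1.7 err [-0.2  0.7] z 114.9 op 19.3 t 15.3
-101.2 fr -3.5 ft -0.8 fz -3.0 err [ 0.2 -0.1] z 115.2 op 19.6 t 16.6
-161.2 fr 4.9 ft -0.7 fz 6.4 err [-0.8  0. ] z 115.1 op 19.3 t 17.9
top rack [ 671.9 -101.3] [112.3  46.3] rack->green along bed 50.3 n 38
scene rack [ 670.3 -102.4] [111.2  47.3] rack->green along bed 54.5 n 35
```

```bash
python3 - <<'E'
from workcell import arm,grab_frame
from h import *
wind(arm,np.array([609.7,74.5]),-161.2,-161.2-680,step=17,z=114.4,speed=80,verbose=5)
look(grab_frame,"turn3")
t=load("turn3_top")["frame"][170:230,320:420,::-1]; s=load("turn3_scene")["frame"][290:370,250:350,::-1]
r=lambda i:cv2.resize(i,None,fx=5,fy=5,interpolation=cv2.INTER_CUBIC)
cv2.imwrite("pics/crop3.png",cv2.resize(np.vstack([t,s]),None,fx=4.2,fy=4.2,interpolation=cv2.INTER_CUBIC))
E
```

```text
-246.2 fr 3.1 ft 0.3 fz 5.3 err [1.  1.2] z 115.0 op 19.6 t 19.6
-331.2 fr -4.1 ft -0.9 fz 7.4 err [-0.2 -0.2] z 114.8 op 19.1 t 21.1
-416.2 fr -2.7 ft -0.7 fz 6.1 err [0.2 0.6] z 114.8 op 19.1 t 22.7
-501.2 fr 1.9 ft -0.1 fz 8.8 err [-0.1 -0.9] z 114.9 op 19.4 t 24.3
-586.2 fr 6.1 ft -1.3 fz 11.4 err [-0.9  0.5] z 114.9 op 19.3 t 25.9
-671.2 fr 0.2 ft 0.1 fz 7.9 err [ 0.3 -0.5] z 114.8 op 19.0 t 27.5
-756.2 fr -2.7 ft -1.4 fz 7.9 err [-0.7  0. ] z 114.7 op 19.0 t 29.1
-841.2 fr -0.1 ft 0.4 fz 8.8 err [-0.4 -0.4] z 114.8 op 19.2 t 30.6
top rack [ 687.3 -145.7] [111.7  46.3] rack->green along bed 4.0 n 39
scene rack [ 685.5 -147.2] [112.2  47. ] rack->green along bed 6.6 n 41
```

View pics/crop3.png

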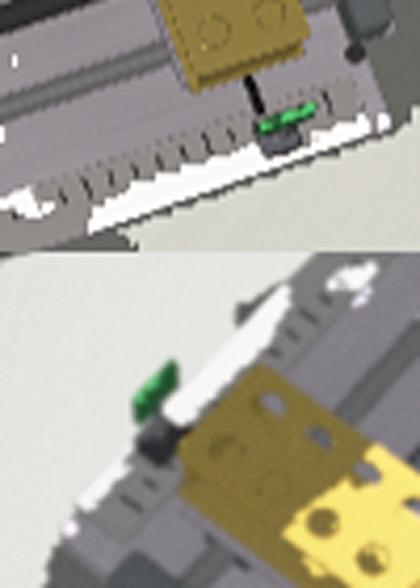

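The top crop shows the pointer (tip ≈ full (382.4,196.2)) just short of the flag foot (386.2,202.9). Measuring the remaining gap with rays.

```bash
python3 - <<'E'
from h import *
f=load("turn3_top");C=cloud(f);H=hsv(f);h,s,v=H[...,0],H[...,1],H[...,2];z=C[...,2]
g=(h>50)&(h<80)&(s>120)&(abs(C[...,0]-613)<20)&(abs(C[...,1]+177)<20)&(z>40)
vv,uu=np.nonzero(g);print("green z",np.percentile(z[g],[5,50,95]).round(1))
lat=np.array([.9432,.3322])
def al(u,w,zz): p=ray(f,u,w,zz)[:2]; return (p@A).round(1),(p@lat).round(1)
for zz in(64,70):print("plate centroid",al(uu.mean(),vv.mean(),zz), "extent mid",al((uu.min()+uu.max())/2,(vv.min()+vv.max())/2,zz))
for zz in(22,28):print("foot",al(386.2,202.9,zz))
dk=(v<60)&(f["z_map"]>0); dk[:, :374]=0;dk[:,392:]=0;dk[:186]=0;dk[208:]=0
for lo in range(374,392): pass
n,l,st,c=cv2.connectedComponentsWithStats(dk.astype(np.uint8))
for i in range(1,n):
    if st[i,4]>5: m=l==i;print(st[i],c[i].round(1),"z",np.median(z[m]).round(1),[al(*c[i],q) for q in(25,38,45)])
E
```

```text
green z [63.1 68.3 71.5]
plate centroid (np.float64(369.9), np.float64(520.3)) extent mid (np.float64(369.8), np.float64(520.4))
plate centroid (np.float64(369.0), np.float64(519.4)) extent mid (np.float64(368.8), np.float64(519.5))
foot (np.float64(371.6), np.float64(519.8))
foot (np.float64(370.6), np.float64(518.9))
[378 188   5   9  19] [380. 192.] z 38.0 [(np.float64(367.9), np.float64(539.8)), (np.float64(366.0), np.float64(537.6)), (np.float64(364.9), np.float64(536.5))]
```

```bash
python3 - <<'E'
from workcell import arm,grab_frame
from h import *
wind(arm,np.array([609.7,74.5]),-841.2,-841.2-57,step=14.3,z=114.6,speed=60,verbose=2)
look(grab_frame,"turn4")
t=load("turn4_top")["frame"][170:230,320:420,::-1]; s=load("turn4_scene")["frame"][290:370,250:350,::-1]
cv2.imwrite("pics/crop4.png",cv2.resize(np.vstack([t,s]),None,fx=4.2,fy=4.2,interpolation=cv2.INTER_CUBIC))
E
```

```text
-869.7 fr 1.2 ft -0.9 fz 7.2 err [-0.5 -0.9] z 114.9 op 19.5 t 31.4
-898.2 fr 2.2 ft -1.3 fz 9.3 err [-1.1 -1.1] z 114.9 op 19.1 t 32.1
top rack [ 688.4 -149.4] [112.   46.1] rack->green along bed 0.0 n 37
scene rack [ 686.7 -151.3] [113.1  47.1] rack->green along bed 2.8 n 34
```

View pics/crop4.png

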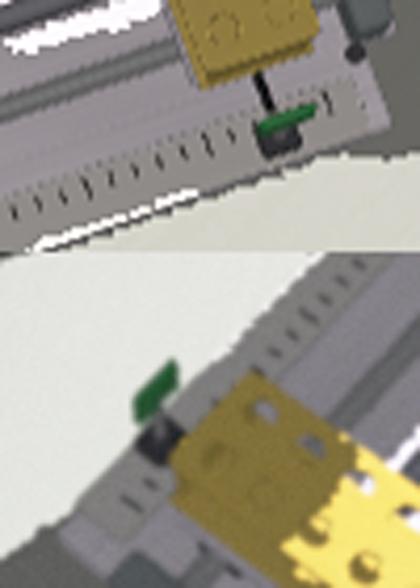

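Top and scene views disagree (0.0 vs 2.8 mm), so I'll release, rise and look straight down at pointer and flag with the wrist camera.

```bash
python3 - <<'E'
from workcell import arm,grab_frame
from h import *
from scipy.spatial.transform import Rotation as R
arm.let_go();s=arm.get_state();print(s["tcp_pos"],s["contact_force"],s["opening"])
p=s["tcp_pos"];arm.move_l([p[0],p[1],200],speed=120)
Q=[.70710678,.70710678,0,0]
off=R.from_quat(Q).as_matrix()@load("w1")["mount"][:3,3];print("off",off, load("w1")["mount"].round(2).tolist())
tgt=np.array([628,-165])-off[:2]
arm.move_ptp([*tgt,200],Q);arm.sleep(.3)
s=arm.get_state();f=grab_frame("wrist");print(s["time"],s["tcp_pos"],tgt)
T=np.eye(4);T[:3,:3]=R.from_quat(s["tcp_rot"]).as_matrix();T[:3,3]=s["tcp_pos"]
f["pose"]=T@f["mount"];np.savez("pics/w2.npz",**f);cv2.imwrite("pics/w2.png",f["frame"][:,:,::-1])
E
```

```text
[564.64019496  73.06619656 114.5074638 ] [0.66108266 0.32870517 0.71617064] 84.98095276888084
off [  0.62556023  73.49292794 123.82702426] [[0.0, -0.96, -0.29, 73.49], [1.0, 0.0, -0.0, 0.63], [0.0, -0.29, 0.96, -123.83], [0.0, 0.0, 0.0, 1.0]]
35.2083 [ 627.6427308  -237.39506771  200.2500931 ] [ 627.37443977 -238.49292794]
```

View pics/w2.png

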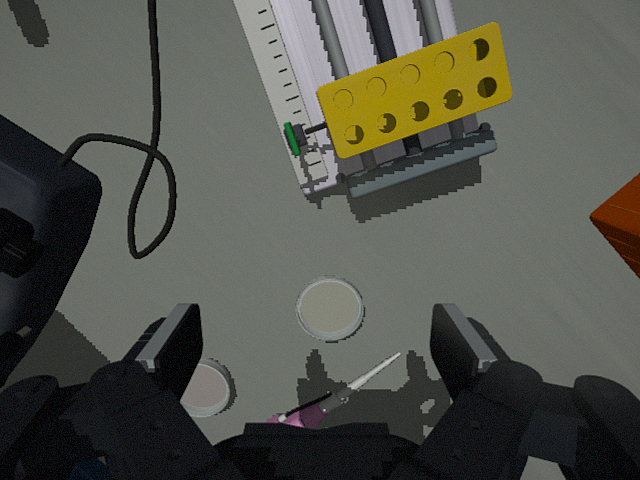

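Wrist view: pointer at (305–327, 126–132) leads nearly straight into the flag foot (297,135), plate at (291,139). Checking numerically.

```bash
python3 - <<'E'
from h import *
f=load("w2");C=cloud(f);H=hsv(f);h,s,v=H[...,0],H[...,1],H[...,2];z=C[...,2]
lat=np.array([.9432,.3322])
def al(u,w,zz): p=ray(f,u,w,zz)[:2]; return round(p@A,1),round(p@lat,1)
g=(h>45)&(h<85)&(s>120);g[:,:270]=0;g[:,320:]=0;g[:100]=0;g[180:]=0
p=C[g];print("plate cloud",len(p),np.median(p@np.r_[A,0]).round(1),[np.percentile(p@np.r_[A,0],q).round(1) for q in(2,98)],"z",np.percentile(p[:,2],[5,50,95]).round(1))
tp=p[p[:,2]>66];a=tp@np.r_[A,0];print("top edge mid",((a.min()+a.max())/2).round(1),a.min(),a.max())
dk=(v<75)&(s<110)&(z>20);dk[:,:285]=0;dk[:,328:]=0;dk[:115]=0;dk[148:]=0
for lo,hi in((20,32),(34,42)):
    m=dk&(z>lo)&(z<hi);q=C[m]
    if len(q): print(lo,hi,len(q),"along mean %.1f min %.1f max %.1f"%((q[:,:2]@A).mean(),(q[:,:2]@A).min(),(q[:,:2]@A).max()),"lat",np.percentile(q[:,:2]@lat,[0,50,100]).round(1))
Y=(h>18)&(h<32)&(s>120)&(z>66)&(z<78);r=cv2.minAreaRect(C[Y][:,:2].astype(np.float32));print("rack",r,np.dot(r[0],A))
cv2.imwrite("pics/crop5.png",cv2.resize(f["frame"][100:170,270:350,::-1],None,fx=7,fy=7,interpolation=cv2.INTER_CUBIC))
for n in((327,126),(316,129),(306,131.5)):print("pointer",al(*n,38))
print("foot",al(297,135,25))
E
```

```text
plate cloud 220 369.6 [np.float64(360.0), np.float64(379.9)] z [64.3 68.7 70. ]
top edge mid 369.8 359.278331503808 380.3665594230047
20 32 238 along mean 370.6 min 362.2 max 383.1 lat [512.2 522.5 532.3]
34 42 107 along mean 368.9 min 367.0 max 370.8 lat [520.2 535.1 542.7]
rack ((565.4193115234375, -207.76564025878906), (385.6517028808594, 64.9048080444336), 27.012609481811523) 383.79684718017575
pointer (np.float64(370.4), np.float64(543.3))
pointer (np.float64(369.8), np.float64(535.3))
pointer (np.float64(369.1), np.float64(528.1))
foot (np.float64(369.5), np.float64(520.5))
```

View pics/crop5.png

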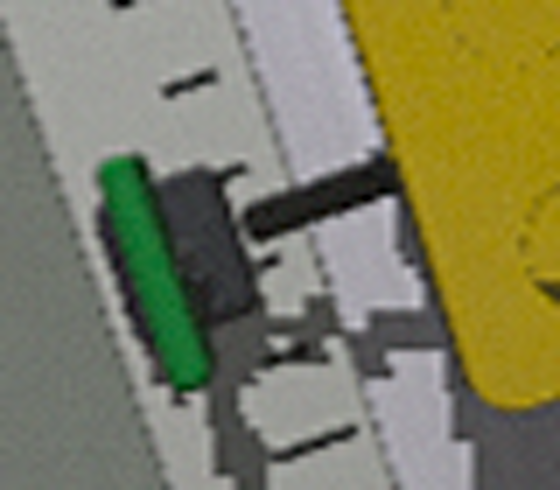

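Pointer along-bed 369.0, flag plate 369.7 and foot ≈369.5–370: within ~1 mm, inside measurement error. Now moving clear and checking that the crank is seated.

```bash
python3 - <<'E'
from workcell import arm,grab_frame
from h import *
arm.set_joints([-1.32,0.314,-0.047,1.21,0,1.571]);arm.sleep(.3)
look(grab_frame,"end")
for n in("top","scene"):
    f=load("end_"+n);C=cloud(f);v=hsv(f)[...,2];z=C[...,2]
    d=np.hypot(C[...,0]-609.7,C[...,1]-74.5)
    m=(v<90)&(z>120)&(z<160)&(d<65)
    p=C[m];print(n,len(p),np.median(p,0).round(1),"z",np.percentile(p[:,2],[50,90,97]).round(1),"ang",np.degrees(np.arctan2(*(np.median(p,0)[:2]-[609.7,74.5])[::-1])))
print(arm.get_state()["time"])
t=load("end_top")["frame"][110:255,190:420,::-1]
cv2.imwrite("pics/crop6.png",cv2.resize(t,None,fx=3.4,fy=3.4,interpolation=cv2.INTER_CUBIC))
E
```

```text
top rack [ 688.9 -149.2] [112.8  46.4] rack->green along bed 0.3 n 37
scene rack [ 687.3 -150.9] [112.   46.9] rack->green along bed 2.6 n 43
top 135 [563.1  67.9 135.1] z [135.1 137.6 138.6] ang -171.89196674047943
scene 120 [568.7  64.2 132.2] z [132.2 137.  137.8] ang -165.84720999137957
37.775
```

View pics/crop6.png

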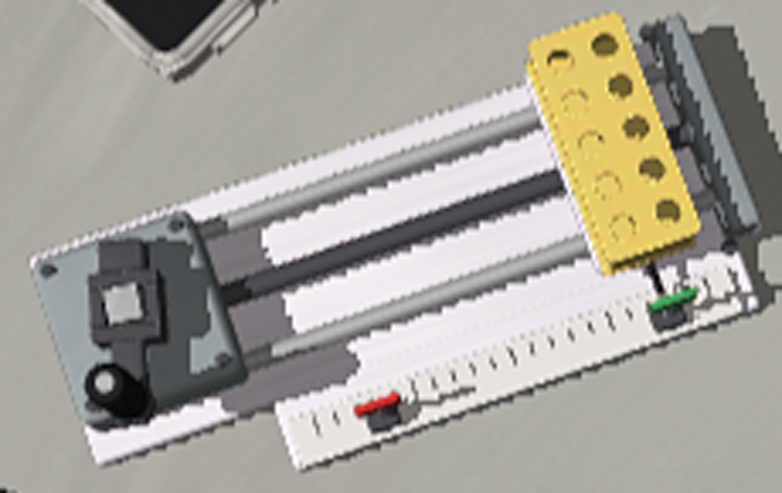

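The crank is seated (handle top at 138 mm, as at the start), the pointer is at the green flag and the arm is clear. Handing in.

```bash
python3 -c "
from workcell import ticket
print(ticket.finish_job())"
```

```text
the job is handed in; nothing more can be done
None
```

I gripped the black handle and wound the crank about 3.05 turns clockwise, which moved the carriage roughly 76 mm to the green flag. Then I let go, moved the arm clear and handed the job in; the last reading before hand-in was 37.8 s. Forces printed while winding stayed around 13 N or less.

- **Pointer position:** the close wrist view put the pointer within about 1 mm of the flag, on the short side. The top camera agreed, showing 0.3 mm left to go.
- **Disagreement:** the scene camera still showed 2.6 mm left to go. I trusted the other two because the wrist camera was close and sees the pointer and flag directly. The scene camera had also read farther than the top camera at the start, by 1.8 mm, but that covers only part of the gap.
- **Crank:** it is still seated on its shaft end, with the handle top at about 138 mm, the same as at the start.

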